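# Zero the peak hand of the orange load gauge

### The arm

A 6-joint arm with a two-finger parallel gripper is mounted at the origin on the work surface. World frame = base frame: x ahead of the robot, y to its left, z up, the work surface at z = 0. Lengths are in m, angles in rad, forces in N, time in s.
With the tool pointing down it reaches from about 0.4 to 0.825 m from the base axis. Payload 7 kg.
Tool frame: the origin (TCP) lies on the centre line of the jaws, within the pads' length; the fingertips stand tip_reach ahead of it and the grasp point (between the pads) is the TCP (tip_reach is the distance from the TCP to the fingertips, in m); z points along the fingers, y is the line along which they close (so a half turn about z gives the same grasp; the last joint's range is limited). The gripper opens to 88 mm and grips with 3 to 60 N. Pads are 19 mm wide; open, the fingers measure 130 mm over their backs; the gripper's body (78 mm by 193 mm) begins 47 mm behind the grasp point.
Start: joints at [1.592, 0.359, 0.012, 0, -1.224, -0.288], TCP at [0.178, 0.651, 0.246] pointing down, gripper open.
Joint ranges: [-3.07, 3.07], [-1.43, 2.12], [-1.02, 1.25], [-3.03, 1.67], [-3.05, -0], [-3.03, 3.03]. Speed limits (rad/s): [2.39, 2.39, 3.01, 3.14, 3.14, 3.14].

### API

Orientations are given as [roll, pitch, yaw] about the fixed x, y, z axes, in that order (R = Rz(yaw) Ry(pitch) Rx(roll)).
In Python, from station import get_state, grab_frame, calibration, job_done, find_in, mark_of, tip_reach gives the robot as it stands.
- The arm moves only by the shell command python3 -m handwheel 'ROWS' [OPENING] [FORCE]. ROWS is JSON, a list of rows, each an object with "delta_pos": the shift along the world's x, y, z in units of 30 mm (1.0 is 30 mm), a list of three; "dr": the turn, a rotation vector about the world's x, y, z in degrees, a list of three. In form: [{"delta_pos": [tx, ty, tz], "dr": [rx, ry, rz]}, ...]. A call has 1 to 10 rows; each row shifts and turns the commanded pose from where the row before left it; what a row does not reach is not made up. A row lasts 1/10 s, in which the tool goes at most 50 mm and 8.59 degrees, less where a joint would pass 70% of its speed; a pose out of reach is approached as far as the arm can. A call is refused whole if a number of a shift passes 1 or a number of a turn 8.59, either way. A call with a gripper value outside its range is refused whole. OPENING is the closure, from -1 (fully open) to 1 (shut), set as the call begins (- or left out, the last holds). The fingers move at their own pace and stop on an object; FORCE is the grip in N (left out, the last holds). Time passes only in rows, so rows that do not move let the fingers close. It gives the time, the measured TCP pose, the force, the opening and the grip force at its end, in the units of the state.
- get_state(): the state, without advancing time (a new reading comes with each control period).
- grab_frame(name): name is "scene" or "side" or "wrist"; returns the picture (420x560x3 uint8, red, green, blue); there is no depth.
- calibration(name): a dict with "fx", "fy", "cx", "cy" (pixels), "k1" (the pictures are not rectified: a ray, as slopes to the right and down, at radius r is drawn at 1 + k1 r^2 times it, then the intrinsics apply), "extrinsics" (4x4, takes a point from world to camera coordinates). Camera axes: x right, y down, z forward; pixel columns grow to the right and rows downward; lengths in m; the calibration is good to about 2 mm. A picture is of the moment at which its call begins: read the wrist's pose just before it. calibration takes no time and is no camera call; for the wrist camera it gives the pose at the moment of the call.
- job_done(): hands the job in; it is judged then, once.
Trained networks look in the newest picture that a camera, given by its name, has taken for a name from the list of things; names that differ only in an ending like _2 or _b are one class to them, and where a whole thing is asked for, a point or a joint stands for the part that bears it (a point fixed in the world has none). Each returns a list of dicts, best first, with "conf" (0 to 1); they miss things now and then, are a little off and sometimes report something else, mostly with a low value. They report only what shows in the picture. A call takes as long as a camera call.
- find_in(camera, query): "location" ([column, row] in pixels, amid what is visible of it).
- mark_of(camera, query): "location" ([column, row] in pixels: a listed point, or the origin of a listed thing).
The state is a dict: "t": time; "q": joint angles; "qd": joint speeds; "joint_efforts": joint torques, N m; "eef_pos": TCP position; "ee_rot": TCP orientation; "force": force on the tool from outside, world axes, zero at the start; "moment": the same for the moment, N m; "width": finger opening in m; "gripper_force": force on a finger pad.
Only numpy, scipy, OpenCV 4.12 (cv2) and the standard library are available. Lean on these libraries where they do the work, as an engineer would, in place of code of your own. Each camera call takes 0.05 s, during which the arm holds its last target. There are 200 camera calls.

### The job

The press-fit reading on the orange gauge has been written down: turn its black knob anticlockwise until the red peak hand is fully back at the zero stop, then let go. Leave the peak reading on the grey gauge as it stands, and leave the steel spindle standing where it is.

Things in the scene. Friction and masses are not known exactly. Their poses are not given: they have to be found in the camera images.
- orange_grip (a point): Black bar knob on the upward-facing dial of the orange load gauge (bolted down; case 128 mm across; open dial 51 mm above the table). Bar 40 mm long, 14 wide, top 42 above the dial, on a skirt 40 across, 8 high. This point: on the knob's upright axis, in the bar, 28 above the dial (79 above the table). z up; x along the bar towards the red hand's tip, as its white line points; turns with the knob.
- orange_peak (a joint): Angle of the orange gauge's red peak hand, rad: 0 at the zero stop (end of travel), grows clockwise seen from above; starts at 0.6 to 1.35. Slight friction (0.04 N m), no spring: stays where left. Hand tip 49 mm from the axis, 3 mm above the dial. Zero is the green mark at the dial's rim, on the side of the brass pipe stub, by a steel stop pin 6 mm high, 47 mm from the axis.
- grey_hand (a point): Tip of the red peak hand of the grey load gauge, the same model in a grey case: 49 mm from its knob's axis, 54 mm above the table. x points from the axis to the tip, z up. It turns with the grey gauge's own black knob (bar top 93 mm above the table). To be left alone.
- spindle_mid (a point): Centre of a bare steel spindle standing loose on its 48 mm foot between the two gauges, stepped, 100 mm tall; this point is half-way up, z axis up. To be left standing.

How it is judged:
By the outcome, as a careful person would: the job done as asked, in the order asked, and still so for the second after the job is handed in, with the robot touching nothing.
It also fails if it takes over 35 s, if anything falls off the work surface, if the arm or the gripper's body presses on something with over 40 N, if the wrist force passes 120 N, or if a joint passes its speed limit or range.

## Working session

There is one attempt and no reset: what is moved stays moved. The work goes in short steps, Python scripts to look and compute and a shell command to move; the robot and the scene stay as the last step left them, time stands still between calls to the robot, and variables do not carry over. Pictures are saved under pics/ and viewed, at most 10 in all, crops included, and the job is handed in when it is done.

```bash
mkdir -p pics; cat > h.py <<'E'
import numpy as np, cv2
from station import *
def ray(cam,uv,C=None):
    C=C or calibration(cam); E=np.array(C["extrinsics"])
    d=np.array([(uv[0]-C["cx"])/C["fx"],(uv[1]-C["cy"])/C["fy"]]); s=d.copy()
    for _ in range(30): s=d/(1+C["k1"]*(s@s))
    R=E[:3,:3]; return -R.T@E[:3,3], R.T@np.array([s[0],s[1],1])
def atz(cam,uv,z):
    o,d=ray(cam,uv); return o+d*(z-o[2])/d[2]
def proj(cam,P):
    C=calibration(cam);E=np.array(C["extrinsics"]);p=E[:3,:3]@np.array(P)+E[:3,3];s=p[:2]/p[2];s=s*(1+C["k1"]*(s@s))
    return [C["fx"]*s[0]+C["cx"],C["fy"]*s[1]+C["cy"]]
def tri(a,b):
    (o,d),(p,e)=a,b; A=np.stack([d,-e],1); t=np.linalg.lstsq(A,p-o,rcond=None)[0]
    x,y=o+t[0]*d,p+t[1]*e; return (x+y)/2,np.linalg.norm(x-y)
def save(cam,n): 
    f=grab_frame(cam); cv2.imwrite(f"pics/{n}.png",cv2.cvtColor(f,cv2.COLOR_RGB2BGR)); return f
E
python3 - <<'E'
from h import *
np.set_printoptions(precision=4,suppress=True)
Z={"orange_grip":.079,"grey_hand":.054,"spindle_mid":.05}
print(tip_reach, get_state())
F=[]
for c in ("scene","side","wrist"):
    F.append(save(c,"a_"+c))
    for n in Z:
        for k in mark_of(c,n)[:2]: print(c,n,np.round(k["location"],1),round(k["conf"],2),atz(c,k["location"],Z[n]))
    for k in find_in(c,"orange_peak")[:2]: print(c,"find peak",k["location"],k["conf"])
m=np.vstack([np.hstack(F[:2]),np.hstack([F[2],F[2]*0])]); m=cv2.resize(m,(800,600),interpolation=cv2.INTER_AREA)
cv2.imwrite("pics/m1.png",m[...,::-1])
E
```

```text
0.019 {'t': 0.0, 'q': array([ 1.5921,  0.3594,  0.011 , -0.0004, -1.2241, -0.2881]), 'qd': array([ 0.0007,  0.0007, -0.0018, -0.0009, -0.0005, -0.0016]), 'joint_efforts': array([  0.001 , -58.2713,  29.3052,   6.9974,   0.0069,  -0.0001]), 'eef_pos': array([0.1779, 0.6506, 0.2446]), 'ee_rot': array([ 3.1399, -0.0002, -0.2669]), 'force': array([ 0.2293,  0.3269, -0.7224]), 'moment': array([-0.0375,  0.0214, -0.0213]), 'gripper_force': 0.0, 'width': 0.08783500108408616}
scene orange_grip [348.6 167.8] 0.6 [0.5116 0.2283 0.079 ]
scene grey_hand [166.8 297.9] 0.58 [ 0.604  -0.2283  0.054 ]
scene spindle_mid [295.  252.2] 0.65 [ 0.6315 -0.0062  0.05  ]
side orange_grip [210.6 171.6] 0.56 [0.5293 0.2375 0.079 ]
side grey_hand [365.6 299.5] 0.57 [ 0.598  -0.2324  0.054 ]
side spindle_mid [305.9 224.9] 0.79 [ 0.6273 -0.0074  0.05  ]
side find peak [209.9, 180.1] 0.57
```

View pics/m1.png

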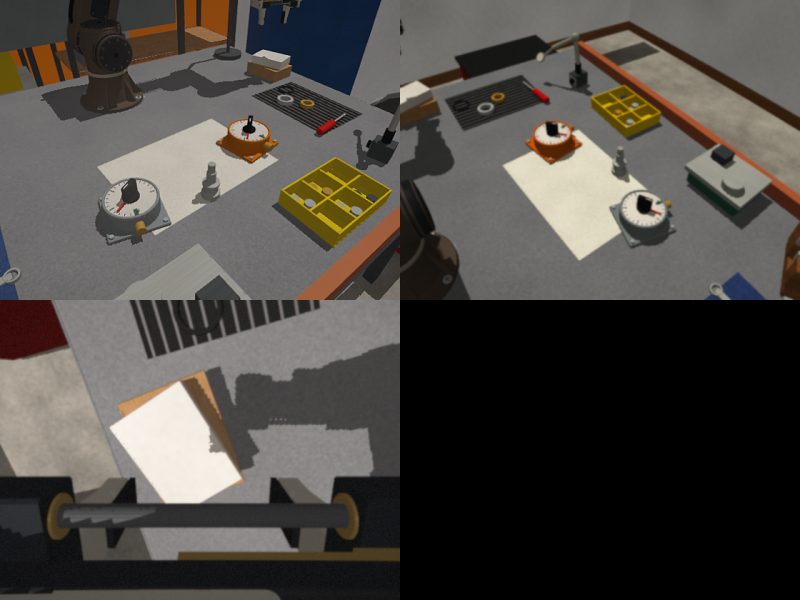

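The scene shows the orange gauge at about (348,175) in the scene view and (211,180) in the side view. The spindle is between the gauges, with the grey gauge beyond it. Next I'll enlarge the orange gauge.

```bash
python3 - <<'E'
from h import *
np.set_printoptions(precision=4,suppress=True)
print(tri(ray("scene",[348.6,167.8]),ray("side",[210.6,171.6])))
print(tri(ray("scene",[295,252.2]),ray("side",[305.9,224.9])))
o=[]
for c,(u,v) in {"scene":(348,185),"side":(211,190)}.items():
    f=cv2.imread(f"pics/a_{c}.png"); g=cv2.resize(f[v-50:v+50,u-50:u+50],(400,400),interpolation=cv2.INTER_CUBIC); o.append(g)
cv2.imwrite("pics/m2.png",np.hstack(o))
for n in ("orange_grip","grey_hand","spindle_mid"):print(n)
E
```

```text
(array([0.5219, 0.2196, 0.0902]), np.float64(0.006407392039486701))
(array([ 0.6293, -0.0047,  0.0472]), np.float64(0.0007216233492738801))
orange_grip
grey_hand
spindle_mid
```

View pics/m2.png

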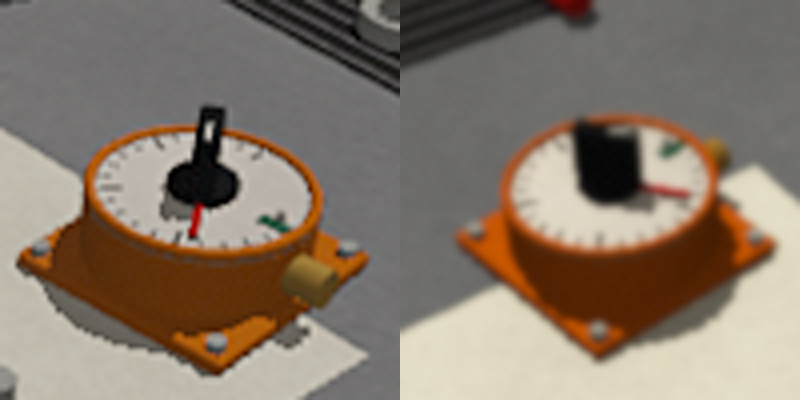

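The dial centre is at scene (349,182) and side (213.4,185.7). The red tip is at scene (346,194) and side (233,188), and the green mark at scene (367,191) and side (229,177).

```bash
python3 - <<'E'
from h import *
np.set_printoptions(precision=4,suppress=True)
P={}
for n,a,b,z in (("c",(349,182),(213.4,185.7),.052),("tip",(346,194.2),(233.3,188.3),.054),("green",(366.8,191),(229,177.3),.052)):
    A,B=atz("scene",a,z),atz("side",b,z);P[n]=(A+B)/2;print(n,A,B,tri(ray("scene",a),ray("side",b)))
for n in("tip","green"):
    v=P[n]-P["c"];print(n,np.linalg.norm(v[:2]),np.degrees(np.arctan2(v[1],v[0])))
# dial seen by orange-color rim: knob skirt check
print([proj(c,[*P["c"][:2],z]) for c in("scene","side") for z in(.052,.079,.093)])
E
```

```text
c [0.524  0.2218 0.052 ] [0.5237 0.218  0.052 ] (array([0.5245, 0.2204, 0.0515]), np.float64(0.002555150647108522))
tip [0.5563 0.1827 0.054 ] [0.5568 0.1817 0.054 ] (array([0.5568, 0.182 , 0.0542]), np.float64(0.0006490692481906595))
green [0.5706 0.2287 0.052 ] [0.5702 0.2249 0.052 ] (array([0.571 , 0.2273, 0.0515]), np.float64(0.0025306906417431768))
tip 0.049921676614707325 -49.09028549095209
green 0.04702353758861817 8.369897700982834
[[np.float64(348.30288469481394), np.float64(182.24690578310222)], [np.float64(349.6725842412376), np.float64(171.45524884791578)], [np.float64(350.4018162966869), np.float64(165.70386653265416)], [np.float64(213.06165097189427), np.float64(185.24646637745045)], [np.float64(212.14513963636182), np.float64(176.32005379329598)], [np.float64(211.65951189982366), np.float64(171.57646257295485)]]
```

Centre is about (0.524, 0.220), with the hand at -49° and zero at about +8°. That means a 57° anticlockwise turn (1.0 rad), and the radii match (50 and 47 mm). The tool yaw has to go to -49°, a turn of -34°.

```bash
R='{"delta_pos":[0.77,-0.957,0],"dr":[0,0,-3.4]}'; true
python3 -m handwheel '[{"delta_pos":[0.77,-0.95,0],"dr":[0,0,-3.4]},{"delta_pos":[0.77,-0.95,0],"dr":[0,0,-3.4]},{"delta_pos":[0.77,-0.95,0],"dr":[0,0,-3.4]},{"delta_pos":[0.77,-0.95,0],"dr":[0,0,-3.4]},{"delta_pos":[0.77,-0.95,0],"dr":[0,0,-3.4]},{"delta_pos":[0.77,-0.95,0],"dr":[0,0,-3.4]},{"delta_pos":[0.77,-0.95,0],"dr":[0,0,-3.4]},{"delta_pos":[0.77,-0.95,0],"dr":[0,0,-3.4]},{"delta_pos":[0.77,-0.95,0],"dr":[0,0,-3.4]},{"delta_pos":[0.77,-0.95,0],"dr":[0,0,-3.4]}]' -1 20
python3 -m handwheel '[{"delta_pos":[0.7,-0.9,0],"dr":[0,0,0]},{"delta_pos":[0.7,-0.9,0],"dr":[0,0,0]},{"delta_pos":[0.7,-0.9,0],"dr":[0,0,0]},{"delta_pos":[0.7,-0.9,0],"dr":[0,0,0]},{"delta_pos":[0.7,-0.9,0],"dr":[0,0,0]},{"delta_pos":[0,0,0],"dr":[0,0,0]},{"delta_pos":[0,0,0],"dr":[0,0,0]}]'
python3 -c "
from h import *
save('wrist','b');s=get_state();print(s['q'],s['eef_pos'],s['ee_rot'],s['t'])
print(mark_of('wrist','orange_grip'))"
```

```text
t: 1.75
eef_pos: [0.4097, 0.3649, 0.2459]
ee_rot: [-3.141, 0.0, -0.862]
force: [0.1, 0.1, -0.3]
width: 0.0877
gripper_force: 0.0
t: 2.45
eef_pos: [0.5143, 0.2304, 0.2455]
ee_rot: [-3.142, 0.0, -0.862]
force: [-0.4, -0.3, -0.7]
width: 0.0878
gripper_force: 0.0
[ 7.69607612e-01  1.76052368e-01 -2.37836187e-01 -1.23275077e-04
 -1.15677240e+00 -5.97917726e-02] [0.51397432 0.23098732 0.24559108] [-3.14146427e+00  1.20753567e-04 -8.61030065e-01] 2.5
[{'location': [285.2, 179.1], 'conf': 0.55}]
```

View pics/b.png

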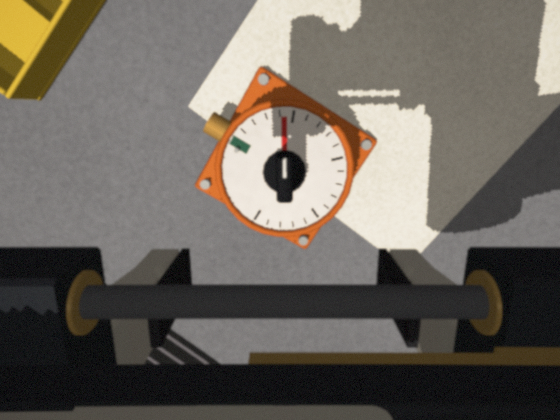

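The wrist view shows the dial centre at about (285,168), the red tip at (284,118) and the green mark at (240,145). The bar is vertical in the image, so the yaw is aligned.

```bash
python3 - <<'E'
from h import *
np.set_printoptions(precision=4,suppress=True)
c=atz("wrist",(285.5,168.5),.052);t=atz("wrist",(284.2,118),.054);g=atz("wrist",(240,145),.052);k=atz("wrist",(285.2,179.1),.079)
print(c,k)
for p in(t,g):
    v=p-c;print(np.linalg.norm(v[:2]),np.degrees(np.arctan2(v[1],v[0])))
f=cv2.imread("pics/b.png").astype(int);b,gg,r=f[...,0],f[...,1],f[...,2]
m=((r>130)&(r-b>60)&(r-gg>40)).astype(np.uint8);m[:, :190]=0;m[250:]=0
ys,xs=np.nonzero(m);print("case centroid",xs.mean(),ys.mean(),atz("wrist",(xs.mean(),ys.mean()),.03))
w=((f.min(2)>190)).astype(np.uint8)
e=cv2.fitEllipse(max(cv2.findContours(m,0,1)[0],key=len));print(e)
E
```

```text
[0.5252 0.2161 0.052 ] [0.5224 0.2198 0.079 ]
0.04517794155307265 -47.70490269953242
0.046423775033313915 13.30262086177927
case centroid 271.2779753189709 158.6331311441121 [0.5395 0.2205 0.03  ]
((284.7687683105469, 159.53280639648438), (146.89352416992188, 157.97540283203125), 30.253984451293945)
```

```bash

python3 -m handwheel '[{"delta_pos":[0.16,-0.2,0],"dr":[0,0,0]},{"delta_pos":[0.16,-0.2,-0.5],"dr":[0,0,0]},{"delta_pos":[0,0,-0.8],"dr":[0,0,0]},{"delta_pos":[0,0,-0.8],"dr":[0,0,0]},{"delta_pos":[0,0,-0.8],"dr":[0,0,0]},{"delta_pos":[0,0,-0.8],"dr":[0,0,0]},{"delta_pos":[0,0,-0.8],"dr":[0,0,0]},{"delta_pos":[0,0,-0.5],"dr":[0,0,0]},{"delta_pos":[0,0,-0.4],"dr":[0,0,0]},{"delta_pos":[0,0,0],"dr":[0,0,0]}]'
python3 -c "
from h import *
np.set_printoptions(precision=4,suppress=True)
c=[save(k,'c_'+k) for k in('scene','side')];s=get_state();print(s['eef_pos'],s['ee_rot'],s['force'],s['t'])
o=[cv2.resize(f[v-50:v+50,u-50:u+50],(400,400),interpolation=2) for f,(u,v) in zip(c,((348,175),(211,180)))]
cv2.imwrite('pics/m3.png',np.hstack(o)[...,::-1])"
```

```text
t: 3.55
eef_pos: [0.5228, 0.2189, 0.0821]
ee_rot: [3.139, 0.0, -0.86]
force: [-0.7, -0.1, 0.5]
width: 0.0876
gripper_force: 0.0
[0.5238 0.2195 0.084 ] [-3.1413 -0.0003 -0.8594] [ 1.0276 -0.7014  0.3028] 3.65
```

View pics/m3.png

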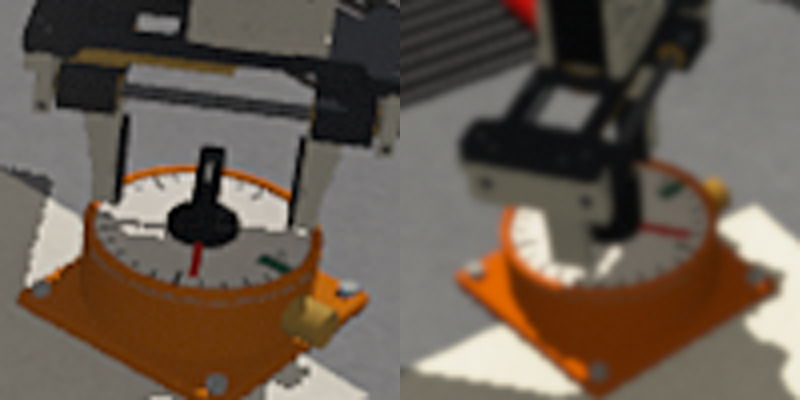

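The fingers straddle the bar at crop (210,180), clear of the dial. Closing now.

```bash

python3 -m handwheel '[{"delta_pos":[0,0,0],"dr":[0,0,0]},{"delta_pos":[0,0,0],"dr":[0,0,0]},{"delta_pos":[0,0,0],"dr":[0,0,0]},{"delta_pos":[0,0,0],"dr":[0,0,0]},{"delta_pos":[0,0,0],"dr":[0,0,0]},{"delta_pos":[0,0,0],"dr":[0,0,0]},{"delta_pos":[0,0,0],"dr":[0,0,0]},{"delta_pos":[0,0,0],"dr":[0,0,0]}]' 1 20
python3 -c "
from h import *
s=get_state();print(s['eef_pos'],s['ee_rot'],s['force'],s['moment'],s['width'])"
```

```text
t: 4.45
eef_pos: [0.5236, 0.2191, 0.0835]
ee_rot: [3.142, -0.0, -0.86]
force: [-0.8, 0.2, 0.5]
width: 0.0294
gripper_force: 0.0
[0.52357283 0.21907025 0.08354145] [ 3.14152963e+00 -1.35080774e-05 -8.60189798e-01] [-0.76770212  0.21107073  0.48925717] [ 0.05471737 -0.0120136  -0.03620672] 0.02937273542996859
```

```bash

python3 -m handwheel '[{"delta_pos":[0,0,0],"dr":[0,0,0]},{"delta_pos":[0,0,0],"dr":[0,0,0]},{"delta_pos":[0,0,0],"dr":[0,0,0]},{"delta_pos":[0,0,0],"dr":[0,0,0]},{"delta_pos":[0,0,0],"dr":[0,0,0]}]'
python3 -c "
from h import *
s=get_state();print(s['eef_pos'],s['ee_rot'],s['force'],s['moment'],s['width'])"
```

```text
t: 4.95
eef_pos: [0.5236, 0.2191, 0.0836]
ee_rot: [-3.141, -0.0, -0.86]
force: [-0.3, -0.5, -0.4]
width: 0.0141
gripper_force: 20.0
[0.52363942 0.21911318 0.08355815] [-3.14148499e+00 -5.26291918e-06 -8.60259395e-01] [-0.3305016  -0.53752375 -0.36587878] [ 0.1175966  -0.14943166 -0.01981594] 0.014140769358538845
```

Gripped at 14 mm with almost no side force, so it is well centred. Turning 50° anticlockwise first.

```bash

python3 -m handwheel '[{"delta_pos":[0,0,0],"dr":[0,0,5]},{"delta_pos":[0,0,0],"dr":[0,0,5]},{"delta_pos":[0,0,0],"dr":[0,0,5]},{"delta_pos":[0,0,0],"dr":[0,0,5]},{"delta_pos":[0,0,0],"dr":[0,0,5]},{"delta_pos":[0,0,0],"dr":[0,0,5]},{"delta_pos":[0,0,0],"dr":[0,0,5]},{"delta_pos":[0,0,0],"dr":[0,0,5]},{"delta_pos":[0,0,0],"dr":[0,0,5]},{"delta_pos":[0,0,0],"dr":[0,0,5]}]'
python3 -m handwheel '[{"delta_pos":[0,0,0],"dr":[0,0,0]},{"delta_pos":[0,0,0],"dr":[0,0,0]}]'
python3 -c "
from h import *
s=get_state();print(s['force'],s['moment'],s['width'])"
for i in 1; do python3 -m handwheel '[{"delta_pos":[0,0,0],"dr":[0,0,2]},{"delta_pos":[0,0,0],"dr":[0,0,2]},{"delta_pos":[0,0,0],"dr":[0,0,0]},{"delta_pos":[0,0,0],"dr":[0,0,0]}]'; python3 -c "
from h import *
s=get_state();print(s['force'],s['moment'],s['width'])
save('wrist','d');save('scene','d_scene');save('side','d_side')"; done
```

```text
t: 5.95
eef_pos: [0.5234, 0.2186, 0.0835]
ee_rot: [3.141, 0.001, 0.016]
force: [0.4, -1.8, 1.0]
width: 0.0136
gripper_force: 20.0
t: 6.15
eef_pos: [0.5233, 0.2186, 0.0835]
ee_rot: [3.141, 0.001, 0.01]
force: [-0.3, -3.2, 1.9]
width: 0.0137
gripper_force: 20.0
[-0.29923738 -3.17203501  1.89171908] [-1.07654382  0.00340544  0.06602793] 0.013695967343895115
t: 6.55
eef_pos: [0.5234, 0.2186, 0.0835]
ee_rot: [3.141, 0.001, 0.08]
force: [-0.2, -5.1, 2.1]
width: 0.0141
gripper_force: 20.0
[-0.2496043  -5.09868743  2.12452415] [-1.77358416 -0.07023043  0.01932853] 0.014050120263272098
```

No stop felt yet. Continuing in small steps and watching the z moment.

```bash
P="from h import *
s=get_state();print('>>',s['force'],s['moment'],np.degrees(s['ee_rot'][2]),s['width'])"
python3 -m handwheel '[{"delta_pos":[0,0.02,0],"dr":[0,0,2]},{"delta_pos":[0,0,0],"dr":[0,0,0]},{"delta_pos":[0,0,0],"dr":[0,0,0]}]' >/dev/null; python3 -c "$P"
python3 -m handwheel '[{"delta_pos":[0,0.02,0],"dr":[0,0,2]},{"delta_pos":[0,0,0],"dr":[0,0,0]},{"delta_pos":[0,0,0],"dr":[0,0,0]}]' >/dev/null; python3 -c "$P"
python3 -m handwheel '[{"delta_pos":[0,0,0],"dr":[0,0,1.5]},{"delta_pos":[0,0,0],"dr":[0,0,0]},{"delta_pos":[0,0,0],"dr":[0,0,0]}]' >/dev/null; python3 -c "$P"
```

```text
>> [ 1.11872889 -7.80986808  2.80795103] [-2.87818693 -0.39734773  0.05786572] 6.656526909487902 0.013687442615547767
>> [ 2.18826415 -9.86801427  1.45387975] [-3.86048835 -0.78965276  0.02175499] 8.650188072815036 0.014029580940050274
>> [ 1.50203148 -9.99832805  3.48264281] [-3.7540772  -0.77455291 -0.40424367] 10.099297643235303 0.013701565654937393
```

Mz jumped to -0.4 N m at yaw 10°, so the stop is reached. The side force shows the tool is slightly too far in +y, so I'll ease that, press 1° more and look.

```bash
P="from h import *
s=get_state();print('>>',s['force'],s['moment'],np.degrees(s['ee_rot'][2]),s['width'])"
python3 -m handwheel '[{"delta_pos":[0,-0.04,0],"dr":[0,0,1]},{"delta_pos":[0,0,0],"dr":[0,0,0]},{"delta_pos":[0,0,0],"dr":[0,0,0]}]' ; python3 -c "$P"
python3 -m handwheel '[{"delta_pos":[0,-0.02,0],"dr":[0,0,1]},{"delta_pos":[0,0,0],"dr":[0,0,0]},{"delta_pos":[0,0,0],"dr":[0,0,0]}]' >/dev/null; python3 -c "$P
c=[save(k,'e_'+k) for k in('scene','side')]
o=[cv2.resize(f[v-50:v+50,u-50:u+50],(400,400),interpolation=2) for f,(u,v) in zip(c,((348,175),(211,180)))]
cv2.imwrite('pics/m4.png',np.hstack(o)[...,::-1])"
```

```text
t: 7.9
eef_pos: [0.5233, 0.2186, 0.0835]
ee_rot: [3.141, 0.001, 0.194]
force: [-0.3, -4.8, 3.3]
width: 0.0141
gripper_force: 20.4
>> [-0.26810677 -4.78088785  3.33847486] [-2.2649837   0.07565057 -0.57163496] 11.116338278707929 0.01414857731780331
>> [-2.29013392 -3.58326411  2.61998495] [-1.37396899  0.66150663 -0.53825349] 12.171771625697582 0.014401577564105065
```

View pics/m4.png

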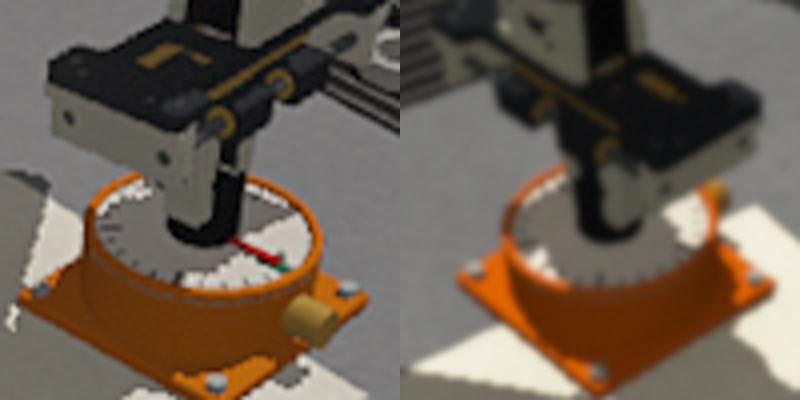

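The red hand lies on the green mark at (280,263) in the scene crop. Releasing and rising.

```bash

python3 -m handwheel '[{"delta_pos":[0,0,0],"dr":[0,0,0]},{"delta_pos":[0,0,0],"dr":[0,0,0]},{"delta_pos":[0,0,0],"dr":[0,0,0]},{"delta_pos":[0,0,0],"dr":[0,0,0]},{"delta_pos":[0,0,0],"dr":[0,0,0]},{"delta_pos":[0,0,0],"dr":[0,0,0]},{"delta_pos":[0,0,0],"dr":[0,0,0]},{"delta_pos":[0,0,0],"dr":[0,0,0]}]' -1
python3 -m handwheel '[{"delta_pos":[0,0,0.3],"dr":[0,0,0]},{"delta_pos":[0,0,0.6],"dr":[0,0,0]},{"delta_pos":[0,0,0.8],"dr":[0,0,0]},{"delta_pos":[0,0,0.8],"dr":[0,0,0]},{"delta_pos":[0,0,0.8],"dr":[0,0,0]},{"delta_pos":[0,0,0.8],"dr":[0,0,0]},{"delta_pos":[0,0,0.8],"dr":[0,0,0]},{"delta_pos":[0,0,0.5],"dr":[0,0,0]},{"delta_pos":[0,0,0],"dr":[0,0,0]},{"delta_pos":[0,0,0],"dr":[0,0,0]}]'
python3 -c "
from h import *
C=calibration('wrist');w=save('wrist','f');s=save('scene','f_scene')
o=[cv2.resize(w[60:260,180:380],(400,400),interpolation=2),cv2.resize(s[130:330,120:400],(400,286),interpolation=2)]
o[1]=np.vstack([o[1],np.zeros((114,400,3),np.uint8)])
cv2.imwrite('pics/m5.png',np.hstack(o)[...,::-1])"
```

```text
t: 9.1
eef_pos: [0.5236, 0.2185, 0.0836]
ee_rot: [-3.142, -0.0, 0.213]
force: [0.9, 0.4, 0.5]
width: 0.0728
gripper_force: 0.0
t: 10.1
eef_pos: [0.5234, 0.2184, 0.2458]
ee_rot: [-3.141, -0.0, 0.213]
force: [-0.6, 0.0, -1.0]
width: 0.0877
gripper_force: 0.0
```

View pics/m5.png

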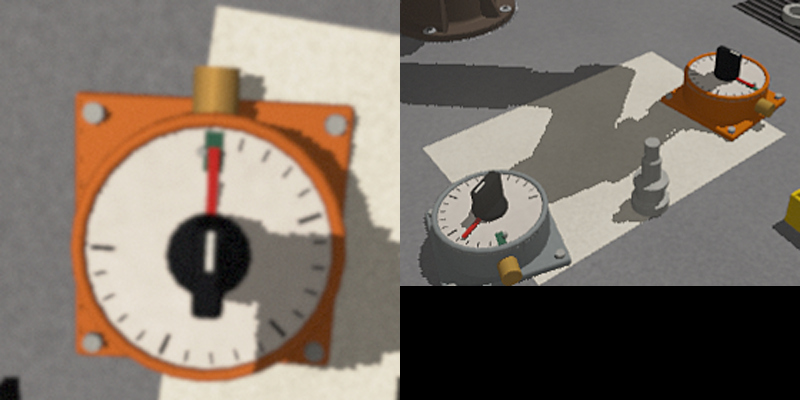

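The red hand (213,150) points straight at the green mark, against the stop pin just to its left at (203,153). The spindle still stands and the grey gauge hasn't moved. Handing in.

```bash
python3 -c "
from station import *
print(job_done())"
```

```text
the job is handed in; nothing more can be done
None
```

The orange gauge's red peak hand is back at its zero stop and the knob is released; the grey gauge's reading and the standing spindle were left alone, and the job is handed in.

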